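Tip the last dog biscuit out of the tall tin

TASK

The last bone-shaped dog biscuit stands at the bottom of the tall square steel tin, too deep to reach. Lay the tin over towards the shallow white dish without letting it crash down, raise its closed end so that the biscuit slides gently out to lie in the dish, and put the emptied tin down on the ledge clear of the dish, lying or standing. Leave the dish and everything else on the ledge where it is.

Things in the scene. Friction and masses are not known exactly. Their poses are not given: they have to be found in the camera images.
- tin: the tall holder: square stainless steel tin without its lid, 62 x 62 mm outside and 190 mm tall, walls and floor 3 mm thick (56 x 56 mm inside), open at the top, 0.2 to 0.4 kg, loose, stiff enough to grip firmly; it starts upright. Origin: centre of its underside; z runs along it to the open mouth, x and y are square to its flat sides. Its inside is smooth: the biscuit begins to slide when the tin slopes roughly 18 to 26 degrees mouth-down
- tin_mid (a point): centre of the tin, half-way up (95 mm from its underside); axes as the tin's
- biscuit: bone-shaped dog biscuit, origin at its centre, 105 mm long (its z axis), 46 mm wide over the knobs (x), 18 mm thick (y), 40 to 65 g; it starts on end at the bottom of the tin, its top about 80 mm below the mouth
- dish: shallow round white ceramic dish, 200 mm across the rim and 24 mm high, nearly straight sides 6 mm thick, flat floor 6 mm above the ledge, 0.6 kg, loose. Origin: centre of its underside. It stands 0.2 to 0.4 m to the left or right of the tin
- tin_lid: the tin's flat square lid, 66 x 66 x 15 mm, lying on the ledge; bystander, origin at its underside
- bowl: small deep white bowl, 116 mm across and 50 mm high (smaller and deeper than the dish), to the right; bystander, origin at its underside
- box_low: lower of the two stacked grey plastic snap-lid containers, 210 x 155 x 80 mm; bystander, origin at its underside
- box_top: upper of the two stacked grey containers, same size; bystander, origin at its underside
- scoop: bamboo scoop lying on the ledge, about 180 mm long and 30 mm high; bystander
- tongs: white plastic tongs with black rubber tips lying flat, about 200 mm long; bystander
- spray: white spray bottle, 64 mm across and 185 mm tall; bystander, origin at its underside
- shoe_brush: wooden shoe brush, 160 x 50 x 46 mm; bystander, origin at its underside

How it is judged:
On the way, in this order (a step that is already met when the one before it is completed fails the run):
1. the tin is laid over (its axis more than 74 degrees from upright) (angle between tin's own z axis and vertical above 1.3 rad), for 0.2 s.
2. the biscuit has slid out of the tin and lies in the dish (horizontal distance between biscuit and dish below 0.075 m and z of biscuit in the frame of dish below 0.035 m and z of biscuit in the frame of tin above 0.19 m), for 0.2 s.
At the end, for the whole second after the job is handed in: The biscuit lies in the dish (its centre within 75 mm of the dish's centre and under 35 mm above the dish's underside), and the empty tin rests on the ledge, lying or standing, not touching the dish; the dish is level (horizontal distance between biscuit and dish below 0.075 m and z of biscuit in the frame of dish below 0.035 m and contact force between tin and dish below 0.05 N and horizontal distance between tin_mid and dish above 0.125 m and height (world z) of tin_mid below 0.105 m and linear speed of tin below 0.02 m/s and angle between dish's own z axis and vertical below 0.05 rad).
It fails at once if the biscuit is flung or dropped from a height (faster than 1.5 m/s) (linear speed of biscuit above 1.5 m/s).
It fails at once if the tin crashes down or is flung (turning faster than 8 rad/s) (angular speed of tin above 8 rad/s).
It fails at once if the dish is pushed more than 50 mm (distance of dish from where it was at the start of the episode above 0.05 m).
It fails at once if a bystander is moved by more than 20 mm (distance of any of tin_lid, bowl, box_low, box_top, scoop, tongs, spray, shoe_brush from where it was at the start of the episode above 0.02 m).
It also fails if it takes over 58 s, if anything falls off the work surface, if the arm or the gripper's body presses on something with over 40 N, if the wrist force passes 120 N, or if a joint passes its speed limit or range.

ROBOT

A 6-joint arm with a two-finger parallel gripper is mounted at the origin on the work surface. World frame = base frame: x ahead of the robot, y to its left, z up, the work surface at z = 0. Lengths are in m, angles in rad, forces in N, time in s.
With the tool pointing down it reaches from about 0.35 to 0.975 m from the base axis. Payload 4.9 kg.
Tool frame: the origin (TCP) lies midway between the tips of the shut fingers; the grasp point (between the pads) lies 19 mm behind it; z points along the fingers, y is the line along which they close (so a half turn about z gives the same grasp; the last joint's range is limited). The gripper opens to 85 mm and grips with 20 to 120 N. Pads are 22 mm wide; open, the fingers measure 114 mm over their backs; the gripper's body (76 mm by 85 mm) begins 54 mm behind the grasp point. The pads swing forward as they close: fully open they stand 13 mm farther back than shut.
Start: joints at [-1.365, 0.053, 1.613, -0, 1.476, -0.119], TCP at [0.199, -0.592, 0.231] pointing down, gripper open.
Joint ranges: [-3.01, 3.01], [-1.01, 2.22], [0.06, 2.58], [-1.02, 4.17], [0.09, 2.62], [-3.14, 3.14]. Speed limits (rad/s): [2.57, 2.57, 3.14, 3.14, 3.14, 3.14].

INTERFACE

Orientations are given as a rotation vector (axis times angle).
In Python, from station import ctrl gives the robot as it stands.
- The arm moves only by the shell command python3 -m handwheel 'ROWS' [FORCE]. ROWS is JSON, a list of rows, each an object with "gripper": the gripper command: -1 is fully open, 1 is shut, values between are in proportion; "offset": the shift along the tool's x, y, z in mm, a list of three; "rotation": the turn, a rotation vector about the tool's x, y, z in rad, a list of three. A call has exactly 8 rows; each row is the pose to reach, as a shift and turn from the pose commanded when the call began, along the tool's axes at that moment; what a row does not reach only later rows make up. A row lasts 1/8 s, in which the tool goes at most 62.5 mm and 10.7 degrees, less where a joint would pass 70% of its speed; a pose out of reach is approached as far as the arm can. A call with a gripper value outside its range is refused whole. The fingers move at their own pace and stop on an object; FORCE is the grip in N (left out, the last holds). Time passes only in rows, so rows that repeat a pose let the fingers close, or fill a call up. It gives the time, the measured TCP pose, the force, the opening and the grip force at its end, in the units of the state.
- ctrl.get_obs(): the state, without advancing time (a new reading comes with each control period).
- ctrl.get_image(name): name is "side" or "top"; returns a dict with "image" (480x640x3 uint8, red, green, blue), "fovy" (degrees; the focal length in pixels is half the picture's height over the tangent of half this angle, whatever the lens; pixels are square), "cx", "cy" (the principal point, pixels), "k1" (the pictures are not rectified: a ray, as slopes to the right and down, at radius r is drawn at 1 + k1 r^2 times it, then the intrinsics apply), "xyz" and "attitude" of the camera in the world. Camera axes: x right, y up, looking along -z (the intrinsics and any distortion apply to the point x, -y, -z); pixel columns grow to the right and rows downward; lengths in m; the calibration is good to about 2 mm. A picture is of the moment at which its call begins. There is no depth.
- ctrl.finish_job(): hands the job in; it is judged then, once.
The state is a dict: "t": time; "q": joint angles; "dq": joint speeds; "effort": joint torques, N m; "tool_pos": TCP position; "tool_rot": TCP orientation; "contact_force": force on the tool from outside, world axes, zero at the start; "wrist_torque": the same for the moment, N m; "opening": finger opening in m; "grip_force": force on a finger pad.
Only numpy, scipy, OpenCV 4.12 (cv2) and the standard library are available. Lean on these libraries where they do the work, as an engineer would, in place of code of your own. Each camera call takes 0.05 s, during which the arm holds its last target. There are 200 camera calls.

## Working session

There is one attempt and no reset: what is moved stays moved. The work goes in short steps, Python scripts to look and compute and a shell command to move; the robot and the scene stay as the last step left them, time stands still between calls to the robot, and variables do not carry over. Pictures are saved under pics/ and viewed, at most 15 in all, crops included, and the job is handed in when it is done.

```bash
ls; mkdir -p pics; python3 - <<'E'
from station import ctrl
import cv2
o=ctrl.get_obs();print(o)
for n in("side","top"):
    d=ctrl.get_image(n);cv2.imwrite(f"pics/{n}0.png",d["image"][:,:,::-1]);print({k:v for k,v in d.items() if k!="image"})
E
```

```text
pics
{'t': 0.0, 'q': array([-1.36504584e+00,  5.33514624e-02,  1.61426911e+00, -1.42656080e-05,
        1.47598562e+00, -1.19002229e-01]), 'dq': array([-0.00036015,  0.00107231,  0.00158447,  0.00025677,  0.0004002 ,
        0.00121832]), 'effort': array([-1.38018868e-04, -3.93672216e+01, -3.70179248e+01, -9.43053533e-05,
        6.96838993e-03,  1.62479847e-05]), 'tool_pos': array([ 0.19929155, -0.59173245,  0.23008122]), 'tool_rot': array([-3.09828290e+00, -5.07558686e-01,  1.59325828e-04]), 'contact_force': array([ 0.09779339,  1.15678911, -0.53110449]), 'wrist_torque': array([ 0.02025317, -0.0755057 ,  0.01496709]), 'grip_force': 0.0, 'opening': 0.0855439760723045}
{'fovy': 54.822944647637804, 'cx': 319.493692936224, 'cy': 241.34832196254374, 'k1': -0.10431546796834991, 'xyz': array([-0.08292462,  0.70188536,  1.10312122]), 'attitude': array([ 0.34772409, -0.86118398, -2.26544645])}
{'fovy': 42.343056464861306, 'cx': 306.54328960126134, 'cy': 241.78610473092158, 'k1': -0.023613102326773074, 'xyz': array([0.33401236, 0.01471889, 1.80275181]), 'attitude': array([ 0.09254103, -0.08483338, -1.57995213])}
```

View pics/side0.png

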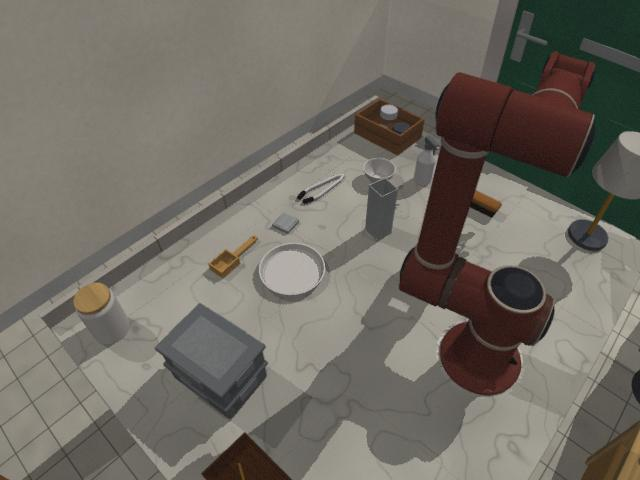

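View pics/top0.png

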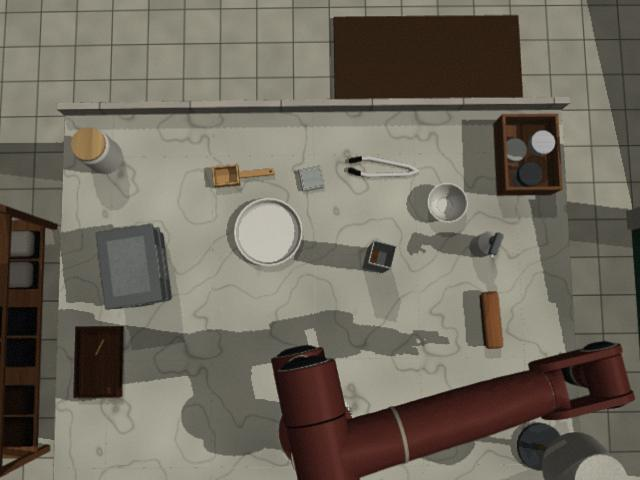

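The side view shows the tin at about (380,205) and the dish at (292,270). In the top view the tin's mouth is at (380,256), the dish at (267,232), the lid at (311,178), the bowl at (447,203), the spray at (490,244) and the brush at (491,320).

```bash
cat > h.py <<'E'
import numpy as np,cv2
from scipy.spatial.transform import Rotation as R
def K(d):
    f=240/np.tan(np.radians(d["fovy"])/2);return np.array([[f,0,d["cx"]],[0,f,d["cy"]],[0,0,1]])
def ray(d,uv):
    p=cv2.undistortPoints(np.array(uv,float).reshape(-1,1,2),K(d),np.array([d["k1"],0,0,0])).reshape(-1,2)
    return R.from_rotvec(d["attitude"]).apply(np.c_[p[:,0],-p[:,1],-np.ones(len(p))])
def onplane(d,uv,z):
    r=ray(d,uv);return d["xyz"]+r*((z-d["xyz"][2])/r[:,2])[:,None]
def proj(d,P):
    c=R.from_rotvec(d["attitude"]).inv().apply(np.atleast_2d(P)-d["xyz"]);c=c*[1,-1,-1]
    return cv2.projectPoints(c.reshape(-1,1,3),np.zeros(3),np.zeros(3),K(d),np.array([d["k1"],0,0,0]))[0].reshape(-1,2)
E
python3 - <<'E'
from h import *
from station import ctrl
t=ctrl.get_image("top");s=ctrl.get_image("side")
np.set_printoptions(precision=4,suppress=True)
# dish: bright contour
g=cv2.cvtColor(t["image"],cv2.COLOR_RGB2GRAY);hsv=cv2.cvtColor(t["image"],cv2.COLOR_RGB2HSV)
c=cv2.HoughCircles(cv2.medianBlur(g,3),cv2.HOUGH_GRADIENT,1,60,param1=120,param2=25,minRadius=28,maxRadius=40)
print(c)
for u,v,r in c[0]: 
    if abs(u-267)<8: print("dish",onplane(t,[[u,v]],.024),onplane(t,[[u-r,v],[u+r,v]],.024))
for n,uv,z in(("tin~",(380,252),.19),("lid",(311,178),.015),("bowl",(447,203),.05),("spray",(493,243),.18),("brush",(491,320),.046),("scoop",(243,174),.02),("tongs tip",(350,168),.02),("tongs end",(416,170),.02)):print(n,onplane(t,[uv],z))
a=cv2.resize(t["image"][230:280,355:405],None,fx=8,fy=8,interpolation=cv2.INTER_CUBIC)
b=cv2.resize(s["image"][170:245,355:405],None,fx=8,fy=8,interpolation=cv2.INTER_CUBIC)
im=np.zeros((600,800,3),np.uint8);im[:400,:400]=a;im[:,400:]=b
cv2.imwrite("pics/tin.png",im[:,:,::-1])
E
```

```text
[[[266.5 232.5  33.8]]]
dish [[0.5639 0.138  0.024 ]] [[0.565  0.236  0.024 ]
 [0.5627 0.0401 0.024 ]]
tin~ [[ 0.4877 -0.17    0.19  ]]
lid [[0.725  0.0073 0.015 ]]
bowl [[ 0.6399 -0.3816  0.05  ]]
spray [[ 0.509  -0.4698  0.18  ]]
brush [[ 0.3055 -0.4946  0.046 ]]
scoop [[0.7383 0.2067 0.02  ]]
tongs tip [[ 0.7524 -0.1075  0.02  ]]
tongs end [[ 0.7443 -0.301   0.02  ]]
```

View pics/tin.png

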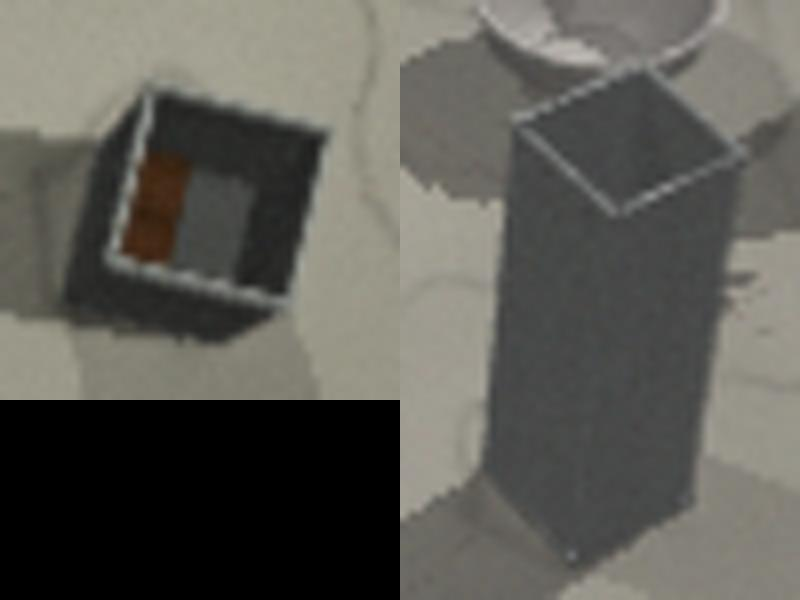

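The top crop shows the tin's mouth, with corners at crop pixels (150,88), (330,133), (288,305) and (110,258). The biscuit stands against the left wall, on the dish side. In the side crop the near bottom corner is at (572,558) and the mouth corners are at (515,120), (640,65), (745,155) and (618,213).

```bash
cat >> h.py <<'E'
from station import ctrl
np.set_printoptions(precision=4,suppress=True)
def frame(d,tilt):  # tool z at 'tilt' deg below horizontal dir d (az rad); y closing horizontally
    a=np.array([np.cos(d),np.sin(d),0]);y=np.array([np.sin(d),-np.cos(d),0])
    p=np.radians(tilt);z=a*np.cos(p)-np.array([0,0,np.sin(p)])
    return R.from_matrix(np.c_[np.cross(y,z),y,z])
def rel(grasp,rot):  # rows from measured pose to put the GRASP point at 'grasp'
    o=ctrl.get_obs();r0=R.from_rotvec(o["tool_rot"]);tcp=np.array(grasp)+rot.apply([0,0,.019])
    print("off mm",(r0.inv().apply(tcp-o["tool_pos"])*1000).round(1),"rot",(r0.inv()*rot).as_rotvec().round(4),"tcp",tcp)
E
python3 - <<'E'
from h import *
t=ctrl.get_image("top");s=ctrl.get_image("side")
A=(np.array([(150,88),(330,133),(288,305),(110,258)])+.5)/8-.5+[355,230]
P=onplane(t,A,.19);print(P,P.mean(0),np.linalg.norm(np.roll(P,1,0)-P,axis=1))
B=(np.array([(115,120),(240,65),(345,155),(218,213)])+.5)/8-.5+[355,170]
Q=onplane(s,B,.19);print(Q,Q.mean(0),np.linalg.norm(np.roll(Q,1,0)-Q,axis=1))
print("bottom corner",onplane(s,[(np.array([172,558])+.5)/8-.5+[355,170]],0))
for X in(P,Q): 
  l=cv2.minAreaRect((X[:,:2]*1000).astype(np.float32));print(l)
# dish from side: circle sanity
c=proj(s,[[.5639+.1*np.cos(a),.138+.1*np.sin(a),.024] for a in np.arange(0,6.2,1.57)]);print("side dish rim proj",c)
d=np.radians(76);rel([.44,-.31,.36],frame(d,90));rel([.44,-.31,.36],frame(d,20))
E
```

```text
[[ 0.5179 -0.1532  0.19  ]
 [ 0.5025 -0.2118  0.19  ]
 [ 0.4463 -0.1966  0.19  ]
 [ 0.4623 -0.1389  0.19  ]] [ 0.4822 -0.1751  0.19  ] [0.0575 0.0605 0.0582 0.0598]
[[ 0.5226 -0.1581  0.19  ]
 [ 0.5074 -0.2148  0.19  ]
 [ 0.4478 -0.2004  0.19  ]
 [ 0.4631 -0.1435  0.19  ]] [ 0.4852 -0.1792  0.19  ] [0.0613 0.0587 0.0614 0.059 ]
bottom corner [[ 0.4655 -0.1449  0.    ]]
((482.0645751953125, -175.07009887695312), (60.54191970825195, 58.19473648071289), 75.18865203857422)
((485.20611572265625, -179.22393798828125), (58.95011901855469, 62.61741638183594), 76.21847534179688)
side dish rim proj [[268.6142 252.2222]
 [266.9206 289.6547]
 [316.1309 288.0172]
 [314.6873 250.7088]]
off mm [ 318.1 -190.6 -110. ] rot [-0.0006 -0.0005 -1.0016] tcp [ 0.44  -0.31   0.341]
off mm [ 327.7 -205.7 -122.4] rot [ 0.6085  1.1123 -0.8702] tcp [ 0.4443 -0.2927  0.3535]
```

```bash
python3 -m handwheel '[{"gripper":-1,"offset":[0,0,-110],"rotation":[0,0,0]},{"gripper":-1,"offset":[0,0,-110],"rotation":[0,0,0]},{"gripper":-1,"offset":[318,-190,-110],"rotation":[0,0,-1.0]},{"gripper":-1,"offset":[318,-190,-110],"rotation":[0,0,-1.0]},{"gripper":-1,"offset":[318,-190,-110],"rotation":[0,0,-1.0]},{"gripper":-1,"offset":[318,-190,-110],"rotation":[0,0,-1.0]},{"gripper":-1,"offset":[318,-190,-110],"rotation":[0,0,-1.0]},{"gripper":-1,"offset":[318,-190,-110],"rotation":[0,0,-1.0]}]' 80
python3 - <<'E'
from h import *
d=np.radians(75.5);a=np.array([np.cos(d),np.sin(d),0]);rel(np.array([.484,-.177,.35])-.13*a,frame(d,20));print(ctrl.get_obs()["q"])
E
```

```text
t: 1.3
tool_pos: [0.4412, -0.3089, 0.3415]
tool_rot: [2.474, 1.935, 0.0]
contact_force: [1.2, -0.5, -0.1]
opening: 0.0852
grip_force: 0.0
off mm [26.2  8.6 -2.1] rot [-0.0056  1.222   0.0091] tcp [ 0.4559 -0.2856  0.3435]
[-0.749  -0.196   1.6683  0.0001  1.6686 -0.506 ]
```

```bash
python3 -m handwheel '[{"gripper":-1,"offset":[26,9,-2],"rotation":[0,0.18,0]},{"gripper":-1,"offset":[26,9,-2],"rotation":[0,0.36,0]},{"gripper":-1,"offset":[26,9,-2],"rotation":[0,0.54,0]},{"gripper":-1,"offset":[26,9,-2],"rotation":[0,0.72,0]},{"gripper":-1,"offset":[26,9,-2],"rotation":[0,0.9,0]},{"gripper":-1,"offset":[26,9,-2],"rotation":[0,1.08,0]},{"gripper":-1,"offset":[26,9,-2],"rotation":[0,1.22,0]},{"gripper":-1,"offset":[26,9,-2],"rotation":[0,1.22,0]}]'
python3 - <<'E'
from h import *
d=np.radians(75.5);a=np.array([np.cos(d),np.sin(d),0]);c=np.array([.484,-.177,.12])
print(ctrl.get_obs()["q"]);rel(c-.13*a,frame(d,20));rel(c,frame(d,20))
E
```

```text
t: 2.3
tool_pos: [0.4547, -0.288, 0.3403]
tool_rot: [-1.672, -1.298, -1.168]
contact_force: [-0.3, 0.2, -0.0]
opening: 0.0852
grip_force: 0.0
[-1.058   0.2074  1.5715  0.9377  2.2109 -0.5702]
off mm [-212.3    1.7   79.8] rot [-0.0069 -0.0012 -0.0025] tcp [ 0.4559 -0.2856  0.1135]
off mm [-168.     2.4  202. ] rot [-0.0069 -0.0012 -0.0025] tcp [ 0.4885 -0.1597  0.1135]
```

```bash
python3 -m handwheel '[{"gripper":-1,"offset":[-30,0,11],"rotation":[-0.007,0,0]},{"gripper":-1,"offset":[-65,0,24],"rotation":[-0.007,0,0]},{"gripper":-1,"offset":[-100,1,38],"rotation":[-0.007,0,0]},{"gripper":-1,"offset":[-135,1,51],"rotation":[-0.007,0,0]},{"gripper":-1,"offset":[-170,2,64],"rotation":[-0.007,0,0]},{"gripper":-1,"offset":[-200,2,75],"rotation":[-0.007,0,0]},{"gripper":-1,"offset":[-212,2,80],"rotation":[-0.007,0,0]},{"gripper":-1,"offset":[-212,2,80],"rotation":[-0.007,0,0]}]'
python3 - <<'E'
from h import *
d=np.radians(75.5);c=np.array([.484,-.177,.12])
print(ctrl.get_obs()["q"]);rel(c,frame(d,20))
for n in("side","top"):
    i=ctrl.get_image(n)["image"];cv2.imwrite(f"pics/{n}1.png",i[:,:,::-1])
E
```

```text
t: 3.3
tool_pos: [0.458, -0.286, 0.1172]
tool_rot: [-1.677, -1.303, -1.174]
contact_force: [1.0, 0.4, 0.9]
opening: 0.0853
grip_force: 0.0
[-1.0539  0.4775  1.6495  0.7891  1.9722 -0.8766]
off mm [ 41.3  -1.9 123.2] rot [-0.0003  0.0026  0.0031] tcp [ 0.4885 -0.1597  0.1135]
```

View pics/top1.png

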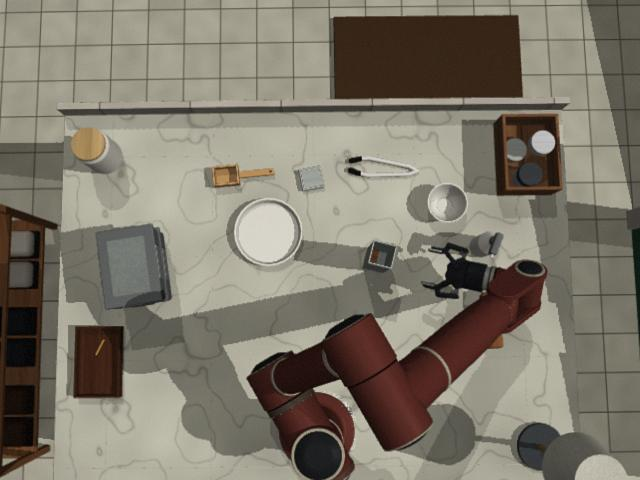

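The gripper is in line with the tin (jaws at about (440,268), tin mouth at (380,254)) and is passing close beside the spray at (488,243) without touching it. I'll go forward.

```bash
python3 -m handwheel '[{"gripper":-1,"offset":[8,-1,25],"rotation":[0,0,0.003]},{"gripper":-1,"offset":[16,-2,48],"rotation":[0,0,0.003]},{"gripper":-1,"offset":[24,-2,70],"rotation":[0,0,0.003]},{"gripper":-1,"offset":[31,-2,90],"rotation":[0,0,0.003]},{"gripper":-1,"offset":[37,-2,108],"rotation":[0,0,0.003]},{"gripper":-1,"offset":[41,-2,120],"rotation":[0,0,0.003]},{"gripper":-1,"offset":[41,-2,123],"rotation":[0,0,0.003]},{"gripper":-1,"offset":[41,-2,123],"rotation":[0,0,0.003]}]'
python3 - <<'E'
from h import *
i=ctrl.get_image("top")["image"];cv2.imwrite("pics/top2.png",cv2.resize(i[200:330,320:520],None,fx=4,fy=4)[:,:,::-1])
i=ctrl.get_image("side")["image"];cv2.imwrite("pics/side2.png",cv2.resize(i[130:260,320:520],None,fx=4,fy=4)[:,:,::-1])
E
```

```text
t: 4.4
tool_pos: [0.4882, -0.1601, 0.1129]
tool_rot: [-1.679, -1.299, -1.173]
contact_force: [-0.6, 0.2, 0.5]
opening: 0.0854
grip_force: 0.0
```

View pics/top2.png

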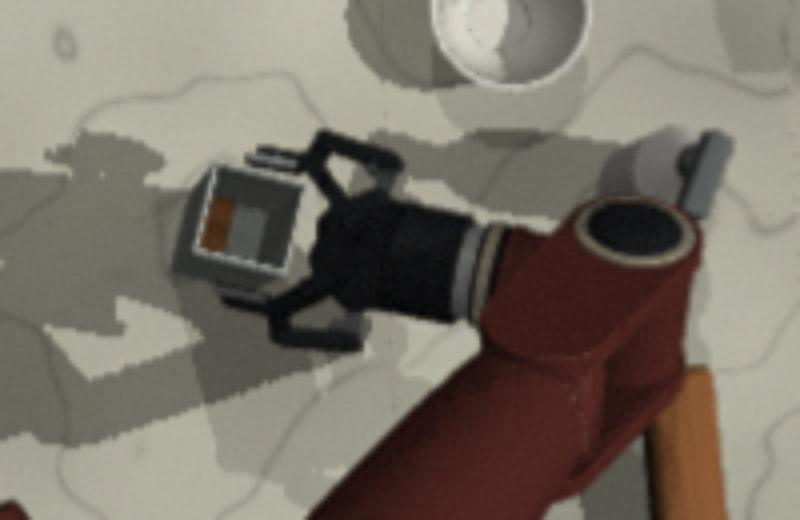

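The jaws straddle the tin evenly, at (270,160) and (245,302) in the crop, so I'll close them.

```bash
python3 -m handwheel '[{"gripper":0,"offset":[0,0,0],"rotation":[0,0,0]},{"gripper":0.3,"offset":[0,0,0],"rotation":[0,0,0]},{"gripper":1,"offset":[0,0,0],"rotation":[0,0,0]},{"gripper":1,"offset":[0,0,0],"rotation":[0,0,0]},{"gripper":1,"offset":[0,0,0],"rotation":[0,0,0]},{"gripper":1,"offset":[0,0,0],"rotation":[0,0,0]},{"gripper":1,"offset":[0,0,0],"rotation":[0,0,0]},{"gripper":1,"offset":[0,0,0],"rotation":[0,0,0]}]' 80
python3 - <<'E'
from h import *
d=np.radians(75.5);a=np.array([np.cos(d),np.sin(d),0]);c=np.array([.484,-.177,.12])
rel(c+[0,0,.09],frame(d,20))
# lay to 80 deg at z .22, slightly back
rel([.484,-.177,.22],frame(d,100))
E
```

```text
t: 5.5
tool_pos: [0.4883, -0.1601, 0.1131]
tool_rot: [-1.679, -1.299, -1.173]
contact_force: [-0.1, -2.2, 0.8]
opening: 0.0612
grip_force: 81.9
off mm [ 85.1   0.  -30.6] rot [ 0.0007  0.0018 -0.0002] tcp [ 0.4885 -0.1597  0.2035]
off mm [ 75.7   0.  -49.8] rot [ 0.0004 -1.3945 -0.0006] tcp [ 0.4832 -0.1802  0.2013]
```

```bash
python3 -m handwheel '[{"gripper":1,"offset":[10,0,-4],"rotation":[0,0,0]},{"gripper":1,"offset":[25,0,-9],"rotation":[0,0,0]},{"gripper":1,"offset":[42,0,-15],"rotation":[0,0,0]},{"gripper":1,"offset":[60,0,-22],"rotation":[0,0,0]},{"gripper":1,"offset":[75,0,-27],"rotation":[0,0,0]},{"gripper":1,"offset":[85,0,-31],"rotation":[0,0,0]},{"gripper":1,"offset":[85,0,-31],"rotation":[0,0,0]},{"gripper":1,"offset":[85,0,-31],"rotation":[0,0,0]}]'
python3 - <<'E'
from h import *
d=np.radians(75.5)
print(ctrl.get_obs()["q"]);
for k in (20,30,40,50,60,70,80):rel([.484,-.177,.22],frame(d,20+k))
E
```

```text
t: 6.5
tool_pos: [0.488, -0.1597, 0.2028]
tool_rot: [-1.679, -1.298, -1.172]
contact_force: [0.2, 0.4, -3.7]
opening: 0.0611
grip_force: 86.4
[-0.9012  0.1964  1.8361  0.9287  1.9333 -0.7006]
off mm [ 3.6  0.4 -4.7] rot [-0.0003 -0.3476 -0.0016] tcp [ 0.4876 -0.1629  0.2078]
off mm [ 0.5  0.4 -6.1] rot [-0.0004 -0.5222 -0.0016] tcp [ 0.4871 -0.1652  0.2054]
off mm [-2.2  0.4 -8. ] rot [-0.0005 -0.6967 -0.0016] tcp [ 0.4864 -0.1678  0.2035]
off mm [ -4.5   0.4 -10.3] rot [-0.0007 -0.8712 -0.0015] tcp [ 0.4856 -0.1707  0.2021]
off mm [ -6.4   0.4 -13. ] rot [-0.0008 -1.0458 -0.0015] tcp [ 0.4848 -0.1738  0.2013]
off mm [ -7.8   0.4 -16. ] rot [-0.001  -1.2203 -0.0014] tcp [ 0.484 -0.177  0.201]
off mm [ -8.7   0.4 -19.2] rot [-0.0011 -1.3948 -0.0014] tcp [ 0.4832 -0.1802  0.2013]
```

```bash
python3 -m handwheel '[{"gripper":1,"offset":[4,0,-4],"rotation":[0,-0.05,0]},{"gripper":1,"offset":[4,0,-4],"rotation":[0,-0.15,0]},{"gripper":1,"offset":[4,0,-5],"rotation":[0,-0.27,0]},{"gripper":1,"offset":[2,0,-5],"rotation":[0,-0.4,0]},{"gripper":1,"offset":[0,0,-6],"rotation":[0,-0.53,0]},{"gripper":1,"offset":[-2,0,-8],"rotation":[0,-0.66,0]},{"gripper":1,"offset":[-4,0,-10],"rotation":[0,-0.79,0]},{"gripper":1,"offset":[-5,0,-11],"rotation":[0,-0.9,0]}]'
python3 - <<'E'
from h import *
d=np.radians(75.5)
rel([.484,-.177,.22],frame(d,100))
E
```

```text
t: 7.5
tool_pos: [0.4852, -0.1713, 0.2034]
tool_rot: [-2.313, -1.79, -0.37]
contact_force: [-0.5, 0.9, -5.4]
opening: 0.061
grip_force: 88.5
off mm [-9.3  0.3 -0.8] rot [ 0.0004 -0.4913 -0.0005] tcp [ 0.4832 -0.1802  0.2013]
```

```bash
python3 -m handwheel '[{"gripper":1,"offset":[-3,0,0],"rotation":[0,-0.1,0]},{"gripper":1,"offset":[-5,0,0],"rotation":[0,-0.2,0]},{"gripper":1,"offset":[-7,0,-1],"rotation":[0,-0.3,0]},{"gripper":1,"offset":[-8,0,-1],"rotation":[0,-0.4,0]},{"gripper":1,"offset":[-9,0,-1],"rotation":[0,-0.49,0]},{"gripper":1,"offset":[-9,0,-1],"rotation":[0,-0.49,0]},{"gripper":1,"offset":[-9,0,-1],"rotation":[0,-0.49,0]},{"gripper":1,"offset":[-9,0,-1],"rotation":[0,-0.49,0]}]'
cat >> h.py <<'E'
D=np.array([.5640,.138,0]);dz=np.radians(75.5);a=np.array([np.cos(dz),np.sin(dz),0]);up=np.array([0,0,1.])
def lip(phi,back,z,relto=True):
    p=np.radians(phi);u=a*np.cos(p)-up*np.sin(p);n=-a*np.sin(p)-up*np.cos(p)
    g=D-a*back+up*z-.070*u-.031*n
    print(phi,"grasp",g,end=" ");rel(g,frame(dz,20+90+phi))
E
python3 - <<'E'
from h import *
print(ctrl.get_obs()["q"])
lip(-10,.055,.09);lip(0,.055,.09);lip(8,.055,.05)
for n in("side","top"):
    i=ctrl.get_image(n)["image"];cv2.imwrite(f"pics/{n}3.png",i[:,:,::-1])
E
```

```text
t: 8.5
tool_pos: [0.4828, -0.1806, 0.2007]
tool_rot: [2.399, 1.854, -0.204]
contact_force: [-0.7, -0.1, -6.0]
opening: 0.0616
grip_force: 89.3
[-0.4118 -0.196   1.9069 -0.1693  1.4067 -0.1313]
-10 grasp [0.5316 0.0128 0.1084] off mm [212.   -1.5  76.5] rot [-0.0007 -0.0055 -0.0016] tcp [0.5308 0.0096 0.0897]
0 grasp [0.5327 0.017  0.121 ] off mm [210.9  -1.5  63. ] rot [-0.0009 -0.1801 -0.0016] tcp [0.5311 0.0107 0.1031]
8 grasp [0.534  0.0218 0.0904] off mm [218.4  -1.5  91.7] rot [-0.001  -0.3197 -0.0015] tcp [0.5317 0.0132 0.0737]
```

View pics/side3.png

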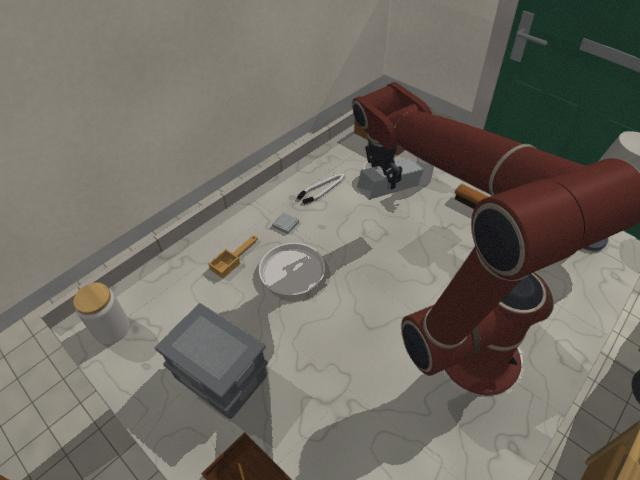

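The tin hangs in the gripper laid over at about (390,178), with its mouth towards the dish at (292,270), which hasn't moved.

```bash
python3 -m handwheel '[{"gripper":1,"offset":[15,0,5],"rotation":[0,0,0]},{"gripper":1,"offset":[45,0,14],"rotation":[0,-0.02,0]},{"gripper":1,"offset":[85,-1,26],"rotation":[0,-0.05,0]},{"gripper":1,"offset":[125,-1,38],"rotation":[0,-0.09,0]},{"gripper":1,"offset":[165,-1,50],"rotation":[0,-0.13,0]},{"gripper":1,"offset":[195,-1,58],"rotation":[0,-0.16,0]},{"gripper":1,"offset":[211,-1,63],"rotation":[0,-0.18,0]},{"gripper":1,"offset":[211,-1,63],"rotation":[0,-0.18,0]}]'
python3 - <<'E'
from h import *
print(ctrl.get_obs()["q"])
lip(6,.055,.055);lip(12,.055,.045)
d=ctrl.get_image("top");s=ctrl.get_image("side")
im=np.zeros((600,800,3),np.uint8);im[:300]=cv2.resize(d["image"][170:290,200:520],None,fx=2.5,fy=2.5);im[300:]=cv2.resize(s["image"][180:300,220:540],None,fx=2.5,fy=2.5)
cv2.imwrite("pics/c4.png",im[:,:,::-1])
E
```

```text
t: 9.6
tool_pos: [0.531, 0.0128, 0.1013]
tool_rot: [2.292, 1.779, -0.407]
contact_force: [4.1, 3.2, -6.7]
opening: 0.0615
grip_force: 87.4
[ 0.056   0.0491  1.8735 -0.341   1.3446  0.4048]
6 grasp [0.5336 0.0205 0.0931] off mm [ 8.4  0.7 23.8] rot [-0.0016 -0.104   0.003 ] tcp [0.5315 0.0124 0.0761]
12 grasp [0.5347 0.0247 0.0899] off mm [11.6  0.7 25.1] rot [-0.0014 -0.2087  0.003 ] tcp [0.5322 0.015  0.0738]
```

View pics/c4.png

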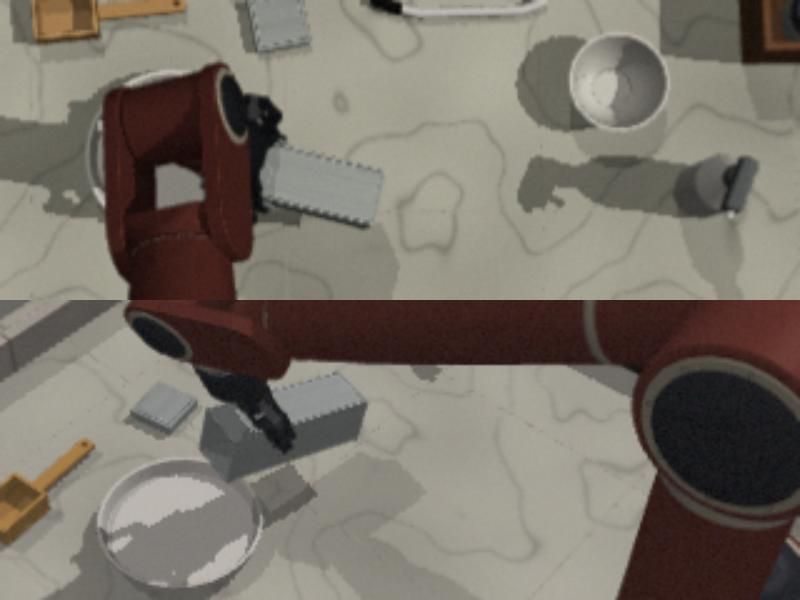

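The tin is level with its mouth above the dish's near rim. In the side crop the mouth is around (215,440) and the dish centre is at (180,520). I'll check the mouth corner by projection and carry on.

```bash
python3 -m handwheel '[{"gripper":1,"offset":[2,0,4],"rotation":[0,-0.02,0]},{"gripper":1,"offset":[4,0,9],"rotation":[0,-0.04,0]},{"gripper":1,"offset":[6,0,15],"rotation":[0,-0.07,0]},{"gripper":1,"offset":[8,0,20],"rotation":[0,-0.1,0]},{"gripper":1,"offset":[9,1,23],"rotation":[0,-0.14,0]},{"gripper":1,"offset":[11,1,25],"rotation":[0,-0.18,0]},{"gripper":1,"offset":[12,1,25],"rotation":[0,-0.21,0.003]},{"gripper":1,"offset":[12,1,25],"rotation":[0,-0.21,0.003]}]'
python3 - <<'E'
from h import *
y=np.array([np.sin(dz),-np.cos(dz),0])
s=ctrl.get_image("side");print(ctrl.get_obs()["q"])
print("predict prev near corner", proj(s,[D-a*.055+up*.09-y*.031,D-a*.055+up*.09+y*.031]),"seen near (311,252)")
lip(12,.055,.045);lip(20,.055,.030);lip(26,.055,.022);lip(32,.055,.02);lip(38,.055,.02)
print(proj(s,[D-a*.055+up*.045-y*.031,D-a*.055+up*.045+y*.031]))
cv2.imwrite("pics/s5.png",cv2.resize(s["image"][200:320,220:380],None,fx=5,fy=5)[:,:,::-1])
E
```

```text
t: 10.7
tool_pos: [0.5332, 0.014, 0.0749]
tool_rot: [2.162, 1.67, -0.622]
contact_force: [1.4, 1.3, -2.9]
opening: 0.061
grip_force: 91.9
[ 0.1436  0.1787  1.8307 -0.5205  1.3965  0.5612]
predict prev near corner [[312.3569 254.1227]
 [301.1624 240.6329]] seen near (311,252)
12 grasp [0.5347 0.0247 0.0899] off mm [ 1.5 -1.4  0.8] rot [-0.0006  0.0016 -0.0027] tcp [0.5322 0.015  0.0738]
20 grasp [0.5364 0.0313 0.0831] off mm [ 8.3 -1.4  2.7] rot [-0.0008 -0.138  -0.0026] tcp [0.5334 0.0195 0.0685]
26 grasp [0.5379 0.037  0.0805] off mm [12.6 -1.5  1.4] rot [-0.0009 -0.2428 -0.0026] tcp [0.5345 0.0238 0.0674]
32 grasp [0.5395 0.0432 0.0834] off mm [14.6 -1.5 -5. ] rot [-0.0011 -0.3475 -0.0025] tcp [0.5357 0.0287 0.0717]
38 grasp [0.5412 0.0498 0.0875] off mm [ 16.4  -1.5 -12.9] rot [-0.0012 -0.4522 -0.0025] tcp [0.5372 0.0342 0.0775]
[[312.6525 264.0082]
 [301.7192 250.5978]]
```

View pics/s5.png

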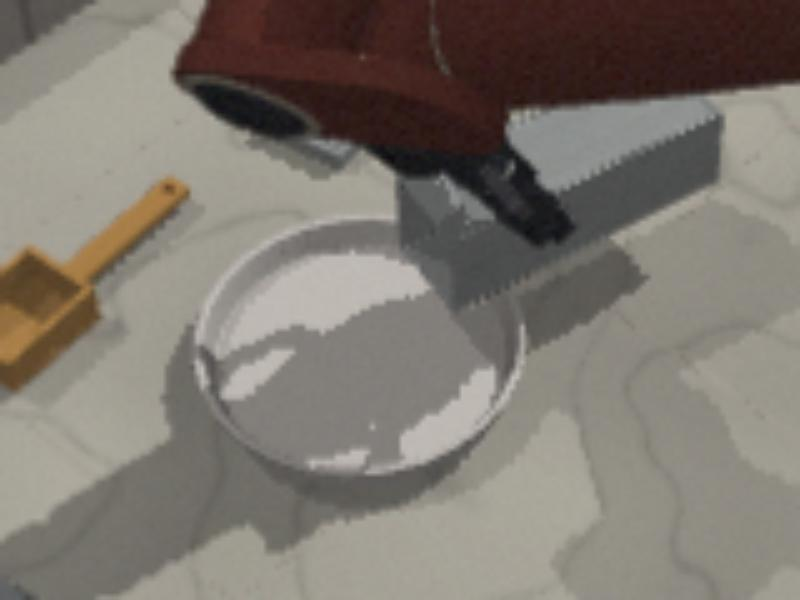

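The tin's lower lip corner is at (460,310) in the crop, which is full-frame (312,262) against a predicted (313,264). It is inside the dish and clear of the rim. Next I tilt slowly.

```bash
python3 -m handwheel '[{"gripper":1,"offset":[3,-1,1],"rotation":[0,-0.04,0]},{"gripper":1,"offset":[5,-1,2],"rotation":[0,-0.08,0]},{"gripper":1,"offset":[8,-1,3],"rotation":[0,-0.12,0]},{"gripper":1,"offset":[9,-1,2],"rotation":[0,-0.155,0]},{"gripper":1,"offset":[10,-1,2],"rotation":[0,-0.18,0]},{"gripper":1,"offset":[11,-1,2],"rotation":[0,-0.205,0]},{"gripper":1,"offset":[12,-1,2],"rotation":[0,-0.225,0]},{"gripper":1,"offset":[13,-1,1],"rotation":[0,-0.245,0]}]'
python3 - <<'E'
from h import *
s=ctrl.get_image("side");o=ctrl.get_obs();print(o["q"])
m=cv2.inRange(cv2.cvtColor(s["image"],cv2.COLOR_RGB2HSV),(5,120,40),(18,255,200));v,u=np.nonzero(m[240:300,262:325]);print("brown px",len(u),u.mean()+262 if len(u) else 0,v.mean()+240 if len(v) else 0)
lip(26,.055,.022);lip(30,.055,.02);lip(34,.055,.02);lip(38,.055,.02)
E
```

```text
t: 11.75
tool_pos: [0.5349, 0.0238, 0.0675]
tool_rot: [1.993, 1.538, -0.849]
contact_force: [0.3, 1.8, -3.4]
opening: 0.0612
grip_force: 91.3
[ 0.2393  0.324   1.7574 -0.6889  1.5316  0.6953]
brown px 93 283.3333333333333 243.59139784946237
26 grasp [0.5379 0.037  0.0805] off mm [-0.4 -0.3  0.2] rot [-0.0017  0.0035 -0.0025] tcp [0.5345 0.0238 0.0674]
30 grasp [0.5389 0.0411 0.0818] off mm [ 0.2 -0.3 -3.7] rot [-0.0018 -0.0663 -0.0024] tcp [0.5353 0.027  0.0696]
34 grasp [0.54   0.0454 0.0848] off mm [-0.2 -0.3 -9.1] rot [-0.0019 -0.1361 -0.0024] tcp [0.5362 0.0305 0.0737]
38 grasp [0.5412 0.0498 0.0875] off mm [ -0.2  -0.3 -14.6] rot [-0.002  -0.2059 -0.0023] tcp [0.5372 0.0342 0.0775]
```

```bash
python3 -m handwheel '[{"gripper":1,"offset":[0,0,0],"rotation":[0,0,0]},{"gripper":1,"offset":[0,0,0],"rotation":[0,0,0]},{"gripper":1,"offset":[0,0,-1],"rotation":[0,-0.015,0]},{"gripper":1,"offset":[0,0,-2],"rotation":[0,-0.03,0]},{"gripper":1,"offset":[0,0,-3],"rotation":[0,-0.045,0]},{"gripper":1,"offset":[0,0,-4],"rotation":[0,-0.066,0]},{"gripper":1,"offset":[0,0,-4],"rotation":[0,-0.066,0]},{"gripper":1,"offset":[0,0,-4],"rotation":[0,-0.066,0]}]'
python3 - <<'E'
from h import *
s=ctrl.get_image("side");o=ctrl.get_obs();print(o["q"],o["contact_force"],o["wrist_torque"])
lip(30,.055,.02);lip(34,.055,.02);lip(38,.055,.02)
cv2.imwrite("pics/s6.png",cv2.resize(s["image"][200:320,220:380],None,fx=5,fy=5)[:,:,::-1])
E
```

```text
t: 12.8
tool_pos: [0.5356, 0.0267, 0.0702]
tool_rot: [1.946, 1.502, -0.905]
contact_force: [0.4, 0.9, -2.7]
opening: 0.0609
grip_force: 92.1
[ 0.2598  0.3569  1.7362 -0.7284  1.5761  0.7177] [-0.0939 -0.8938 -2.744 ] [ 1.6823 -0.4059 -0.0687]
30 grasp [0.5389 0.0411 0.0818] off mm [ 0.7 -0.4  0.2] rot [-0.0018 -0.0017 -0.0028] tcp [0.5353 0.027  0.0696]
34 grasp [0.54   0.0454 0.0848] off mm [-0.1 -0.4 -5.1] rot [-0.0019 -0.0715 -0.0027] tcp [0.5362 0.0305 0.0737]
38 grasp [0.5412 0.0498 0.0875] off mm [ -0.5  -0.4 -10.5] rot [-0.002  -0.1413 -0.0026] tcp [0.5372 0.0342 0.0775]
```

View pics/s6.png

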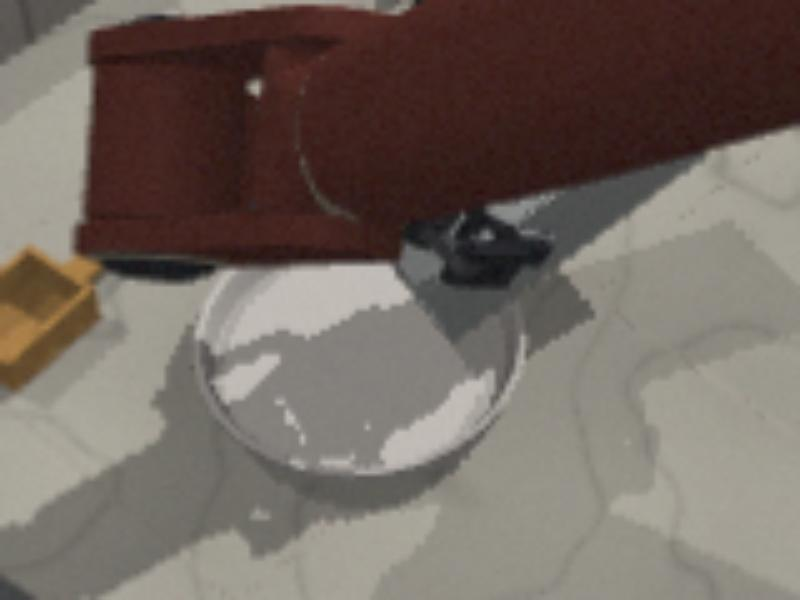

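The lip at (460,340) is low inside the dish, and the biscuit isn't out yet. I'll tilt further.

```bash
python3 -m handwheel '[{"gripper":1,"offset":[0,0,-1],"rotation":[0,-0.02,0]},{"gripper":1,"offset":[0,0,-3],"rotation":[0,-0.04,0]},{"gripper":1,"offset":[0,0,-5],"rotation":[0,-0.07,0]},{"gripper":1,"offset":[0,0,-7],"rotation":[0,-0.09,0]},{"gripper":1,"offset":[0,0,-9],"rotation":[0,-0.12,0]},{"gripper":1,"offset":[0,0,-10],"rotation":[0,-0.14,0]},{"gripper":1,"offset":[0,0,-10],"rotation":[0,-0.14,0]},{"gripper":1,"offset":[0,0,-10],"rotation":[0,-0.14,0]}]'
cat >> h.py <<'E'
def brown():
    for n in("side","top"):
        c=ctrl.get_image(n);hsv=cv2.cvtColor(c["image"],cv2.COLOR_RGB2HSV)
        th=np.linspace(0,6.283,40);poly=proj(c,np.c_[D[0]+.092*np.cos(th),D[1]+.092*np.sin(th),0*th+.012]).astype(np.int32)
        k=np.zeros(hsv.shape[:2],np.uint8);cv2.fillPoly(k,[poly],255)
        px=c["image"][k>0];q=px[hsv[k>0][:,1]>90]
        m=cv2.inRange(hsv,(8,90,40),(22,255,255))&k
        v,u=np.nonzero(m);print(n,"sat px",len(q),"brown",len(u),(onplane(c,[(u.mean(),v.mean())],.015) if len(u)>5 else ""))
E
python3 - <<'E'
from h import *
print(ctrl.get_obs()["q"],ctrl.get_obs()["contact_force"]);brown()
lip(38,.055,.02);lip(42,.055,.02)
E
```

```text
t: 13.85
tool_pos: [0.5375, 0.034, 0.0768]
tool_rot: [1.843, 1.421, -1.019]
contact_force: [-0.9, -0.8, -4.3]
opening: 0.0612
grip_force: 94.0
[ 0.301   0.4317  1.6885 -0.8087  1.6756  0.7565] [-0.9397 -0.8399 -4.3415]
side sat px 462 brown 234 [[0.5733 0.1188 0.015 ]]
top sat px 270 brown 2 
38 grasp [0.5412 0.0498 0.0875] off mm [-0.3 -0.5 -0.5] rot [-0.0022 -0.0015 -0.0029] tcp [0.5372 0.0342 0.0775]
42 grasp [0.5424 0.0545 0.0899] off mm [-1.1 -0.5 -5.8] rot [-0.0023 -0.0713 -0.0028] tcp [0.5382 0.0382 0.081 ]
```

```bash
python3 -m handwheel '[{"gripper":1,"offset":[0,0,0],"rotation":[0,0,0]},{"gripper":1,"offset":[0,0,0],"rotation":[0,0,0]},{"gripper":1,"offset":[0,0,0],"rotation":[0,0,0]},{"gripper":1,"offset":[0,0,0],"rotation":[0,0,0]},{"gripper":1,"offset":[0,0,0],"rotation":[0,0,0]},{"gripper":1,"offset":[0,0,0],"rotation":[0,0,0]},{"gripper":1,"offset":[0,0,0],"rotation":[0,0,0]},{"gripper":1,"offset":[0,0,0],"rotation":[0,0,0]}]'
python3 - <<'E'
from h import *
brown();s=ctrl.get_image("side")
cv2.imwrite("pics/s7.png",cv2.resize(s["image"][200:320,220:380],None,fx=5,fy=5)[:,:,::-1])
E
```

```text
t: 14.95
tool_pos: [0.5375, 0.034, 0.0767]
tool_rot: [1.842, 1.421, -1.019]
contact_force: [-0.3, 0.0, -5.1]
opening: 0.0612
grip_force: 94.0
side sat px 466 brown 227 [[0.5715 0.1204 0.015 ]]
top sat px 264 brown 2
```

View pics/s7.png

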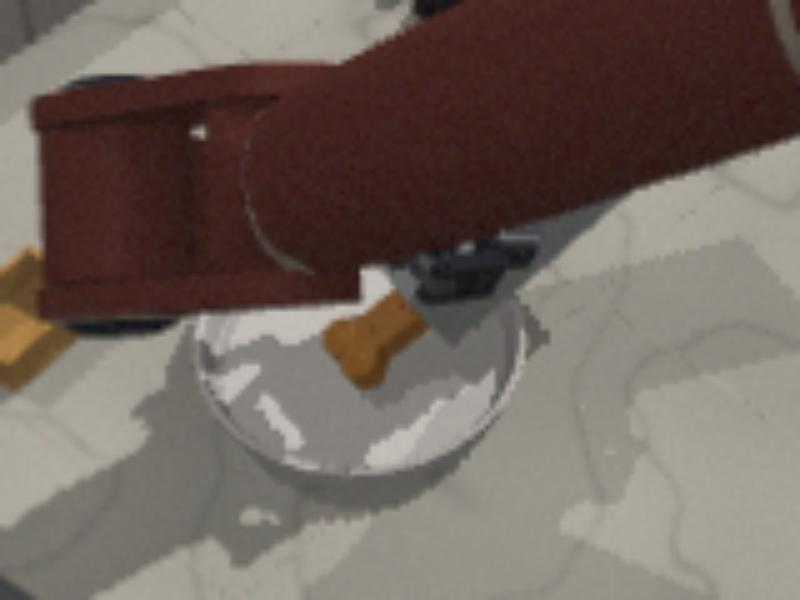

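The biscuit is half out: its nose is at crop (355,365), near the dish's centre, and its tail is still in the mouth at (425,315). I'll carry it about 45 mm further in, then draw the tin back along its axis.

```bash
python3 - <<'E'
from h import *
lip(38,.010,.021);lip(42,.010,.022)
E
```

```text
38 grasp [0.5525 0.0934 0.0885] off mm [ 22.5  -0.5 -39.2] rot [-0.0023 -0.0013 -0.0025] tcp [0.5484 0.0778 0.0785]
42 grasp [0.5537 0.098  0.0919] off mm [ 20.9  -0.5 -45.1] rot [-0.0024 -0.0711 -0.0024] tcp [0.5495 0.0818 0.083 ]
```

```bash
python3 -m handwheel '[{"gripper":1,"offset":[2,0,-4],"rotation":[0,-0.01,0]},{"gripper":1,"offset":[5,0,-11],"rotation":[0,-0.02,0]},{"gripper":1,"offset":[9,0,-18],"rotation":[0,-0.03,0]},{"gripper":1,"offset":[12,0,-26],"rotation":[0,-0.04,0]},{"gripper":1,"offset":[15,0,-33],"rotation":[0,-0.05,0]},{"gripper":1,"offset":[18,0,-40],"rotation":[0,-0.06,0]},{"gripper":1,"offset":[21,0,-45],"rotation":[0,-0.07,0]},{"gripper":1,"offset":[21,0,-45],"rotation":[0,-0.07,0]}]'
python3 - <<'E'
from h import *
print(ctrl.get_obs()["q"]);brown()
u=np.cos(np.radians(42))*a-np.sin(np.radians(42))*up
for L in(.045,.09):
    x=D-a*.010+up*.022-u*L; print(x);lip(42,-(x-D)@a,x[2])
E
```

```text
t: 16.1
tool_pos: [0.5501, 0.0821, 0.0826]
tool_rot: [1.789, 1.381, -1.073]
contact_force: [0.5, 0.2, -3.7]
opening: 0.0613
grip_force: 94.0
[ 0.375   0.5203  1.5869 -0.8163  1.7791  0.7825]
side sat px 706 brown 232 [[0.5863 0.1624 0.015 ]]
top sat px 3 brown 0 
[0.5531 0.0959 0.0521]
42 grasp [0.5453 0.0657 0.122 ] off mm [-42.5  -0.3  15.2] rot [-0.0026 -0.0009 -0.0021] tcp [0.5411 0.0494 0.1131]
[0.5448 0.0636 0.0822]
42 grasp [0.5369 0.0333 0.1521] off mm [-84.8  -0.2  30.5] rot [-0.0026 -0.0009 -0.0021] tcp [0.5327 0.017  0.1432]
```

```bash
python3 -m handwheel '[{"gripper":1,"offset":[-5,0,2],"rotation":[0,0,0]},{"gripper":1,"offset":[-11,0,4],"rotation":[0,0,0]},{"gripper":1,"offset":[-18,0,6],"rotation":[0,0,0]},{"gripper":1,"offset":[-25,0,9],"rotation":[0,0,0]},{"gripper":1,"offset":[-32,0,11],"rotation":[0,0,0]},{"gripper":1,"offset":[-39,0,14],"rotation":[0,0,0]},{"gripper":1,"offset":[-46,0,16],"rotation":[0,0,0]},{"gripper":1,"offset":[-50,0,18],"rotation":[0,0,0]}]'
python3 - <<'E'
from h import *
brown();s=ctrl.get_image("side")
cv2.imwrite("pics/s8.png",cv2.resize(s["image"][200:320,220:380],None,fx=5,fy=5)[:,:,::-1])
E
```

```text
t: 17.2
tool_pos: [0.54, 0.0433, 0.119]
tool_rot: [1.79, 1.38, -1.072]
contact_force: [-0.1, -0.9, -3.9]
opening: 0.061
grip_force: 94.0
side sat px 510 brown 410 [[0.5686 0.1415 0.015 ]]
top sat px 26 brown 1
```

View pics/s8.png

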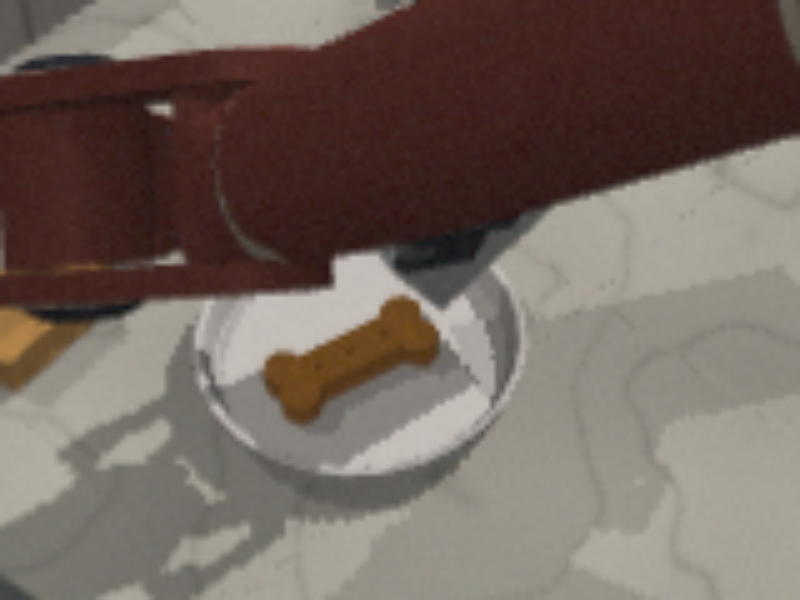

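The biscuit lies flat in the middle of the dish, from crop (285,385) to (415,330), and the tin is clear of it. Now I retreat.

```bash
python3 - <<'E'
from h import *
rel([.484,-.177,.2],frame(dz,110))
E
```

```text
off mm [-166.2    1.9  176.5] rot [-0.0014  0.7316 -0.0033] tcp [ 0.4824 -0.1833  0.1821]
```

```bash
python3 -m handwheel '[{"gripper":1,"offset":[-28,0,10],"rotation":[0,0,0]},{"gripper":1,"offset":[-55,0,25],"rotation":[0,0.06,0]},{"gripper":1,"offset":[-80,1,50],"rotation":[0,0.18,0]},{"gripper":1,"offset":[-105,1,85],"rotation":[0,0.32,0]},{"gripper":1,"offset":[-130,2,120],"rotation":[0,0.46,0]},{"gripper":1,"offset":[-150,2,150],"rotation":[0,0.6,0]},{"gripper":1,"offset":[-166,2,176],"rotation":[0,0.73,0]},{"gripper":1,"offset":[-166,2,176],"rotation":[0,0.73,0]}]'
python3 - <<'E'
from h import *
print(ctrl.get_obs()["q"]);rel([.484,-.177,.05],frame(dz,110));rel([.484,-.177,.032],frame(dz,110));brown()
E
```

```text
t: 18.35
tool_pos: [0.4813, -0.1861, 0.1838]
tool_rot: [2.3, 1.762, -0.407]
contact_force: [0.4, -0.6, -4.1]
opening: 0.0606
grip_force: 93.8
[-0.3263 -0.1666  1.933  -0.3594  1.3635  0.0098]
off mm [ 55.1  -0.1 141.3] rot [-0.0014  0.0032 -0.0101] tcp [ 0.4824 -0.1833  0.0321]
off mm [ 61.4  -0.1 158.1] rot [-0.0014  0.0032 -0.0101] tcp [ 0.4824 -0.1833  0.0141]
side sat px 416 brown 416 [[0.5682 0.1417 0.015 ]]
top sat px 394 brown 394 [[0.565  0.1451 0.015 ]]
```

```bash
python3 -m handwheel '[{"gripper":1,"offset":[6,0,16],"rotation":[0,0,0]},{"gripper":1,"offset":[14,0,38],"rotation":[0,0,-0.005]},{"gripper":1,"offset":[24,0,62],"rotation":[0,0,-0.01]},{"gripper":1,"offset":[33,0,86],"rotation":[0,0,-0.01]},{"gripper":1,"offset":[42,0,108],"rotation":[0,0,-0.01]},{"gripper":1,"offset":[49,0,126],"rotation":[0,0,-0.01]},{"gripper":1,"offset":[54,0,138],"rotation":[0,0,-0.01]},{"gripper":1,"offset":[55,0,141],"rotation":[0,0,-0.01]}]'
python3 - <<'E'
from h import *
rel([.484,-.177,.035],frame(dz,110));rel([.484,-.177,.031],frame(dz,110))
s=ctrl.get_image("side")
cv2.imwrite("pics/s9.png",cv2.resize(s["image"][150:270,320:480],None,fx=5,fy=5)[:,:,::-1])
E
```

```text
t: 19.45
tool_pos: [0.4847, -0.1795, 0.0316]
tool_rot: [2.285, 1.783, -0.409]
contact_force: [0.4, 3.9, 4.7]
opening: 0.0612
grip_force: 96.1
off mm [ 1.  -1.3 15.1] rot [0.0008 0.0034 0.0077] tcp [ 0.4824 -0.1833  0.0171]
off mm [ 2.4 -1.3 18.8] rot [0.0008 0.0034 0.0077] tcp [ 0.4824 -0.1833  0.0131]
```

View pics/s9.png

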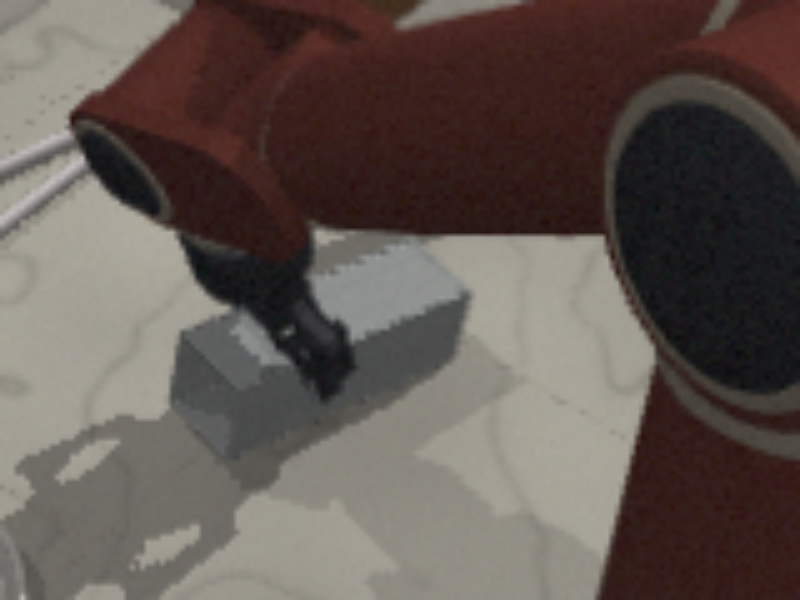

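The tin is level and just above the ledge; its lower edge in the crop runs from (230,458) to (455,350), with nothing around it. I'll lower it.

```bash
python3 -m handwheel '[{"gripper":1,"offset":[0,-1,3],"rotation":[0,0,0.004]},{"gripper":1,"offset":[0,-1,6],"rotation":[0,0,0.004]},{"gripper":1,"offset":[1,-1,9],"rotation":[0,0,0.004]},{"gripper":1,"offset":[1,-1,12],"rotation":[0,0,0.004]},{"gripper":1,"offset":[1,-1,14],"rotation":[0,0,0.004]},{"gripper":1,"offset":[1,-1,15],"rotation":[0,0,0.004]},{"gripper":1,"offset":[1,-1,15],"rotation":[0,0,0.004]},{"gripper":1,"offset":[1,-1,15],"rotation":[0,0,0.004]}]' 
python3 -c "
from h import *
rel([.484,-.177,.031],frame(dz,110))"
```

```text
t: 20.5
tool_pos: [0.4831, -0.1834, 0.0203]
tool_rot: [2.292, 1.775, -0.407]
contact_force: [-4.3, 12.7, 28.0]
opening: 0.0612
grip_force: 99.1
off mm [ 2.4 -0.7  6.7] rot [-0.      0.0021  0.0001] tcp [ 0.4824 -0.1833  0.0131]
```

It touches down with about 30 N, so I'll ease off 4 mm and open.

```bash
python3 -m handwheel '[{"gripper":1,"offset":[-1,0,-2],"rotation":[0,0,0]},{"gripper":1,"offset":[-1,0,-4],"rotation":[0,0,0]},{"gripper":1,"offset":[-1,0,-4],"rotation":[0,0,0]},{"gripper":1,"offset":[-1,0,-4],"rotation":[0,0,0]},{"gripper":0,"offset":[-1,0,-4],"rotation":[0,0,0]},{"gripper":-1,"offset":[-1,0,-4],"rotation":[0,0,0]},{"gripper":-1,"offset":[-1,0,-4],"rotation":[0,0,0]},{"gripper":-1,"offset":[-1,0,-4],"rotation":[0,0,0]}]' 20
python3 -m handwheel '[{"gripper":-1,"offset":[-1,0,-10],"rotation":[0,0,0]},{"gripper":-1,"offset":[-1,0,-25],"rotation":[0,0,0]},{"gripper":-1,"offset":[-1,0,-45],"rotation":[0,0,0]},{"gripper":-1,"offset":[-1,0,-70],"rotation":[0,0,0]},{"gripper":-1,"offset":[-1,0,-95],"rotation":[0,0,0]},{"gripper":-1,"offset":[-1,0,-120],"rotation":[0,0,0]},{"gripper":-1,"offset":[-1,0,-140],"rotation":[0,0,0]},{"gripper":-1,"offset":[-1,0,-140],"rotation":[0,0,0]}]'
python3 - <<'E'
from h import *
brown();s=ctrl.get_image("side");t=ctrl.get_image("top")
c=cv2.HoughCircles(cv2.medianBlur(cv2.cvtColor(t["image"],cv2.COLOR_RGB2GRAY),3),cv2.HOUGH_GRADIENT,1,60,param1=120,param2=25,minRadius=28,maxRadius=40)
for u,v,r in c[0]:print("dish?",onplane(t,[[u,v]],.024))
cv2.imwrite("pics/s10.png",cv2.resize(s["image"][130:310,220:480],None,fx=3,fy=3)[:,:,::-1])
E
```

```text
t: 21.5
tool_pos: [0.4812, -0.1829, 0.02]
tool_rot: [2.291, 1.779, -0.408]
contact_force: [0.1, 0.5, -0.3]
opening: 0.0854
grip_force: 0.0
t: 22.5
tool_pos: [0.495, -0.1372, 0.1549]
tool_rot: [2.288, 1.776, -0.402]
contact_force: [0.6, -0.1, 1.1]
opening: 0.0855
grip_force: 0.0
side sat px 411 brown 413 [[0.5683 0.1418 0.015 ]]
top sat px 389 brown 389 [[0.565  0.1454 0.015 ]]
dish? [[0.5667 0.1322 0.024 ]]
```

View pics/s10.png

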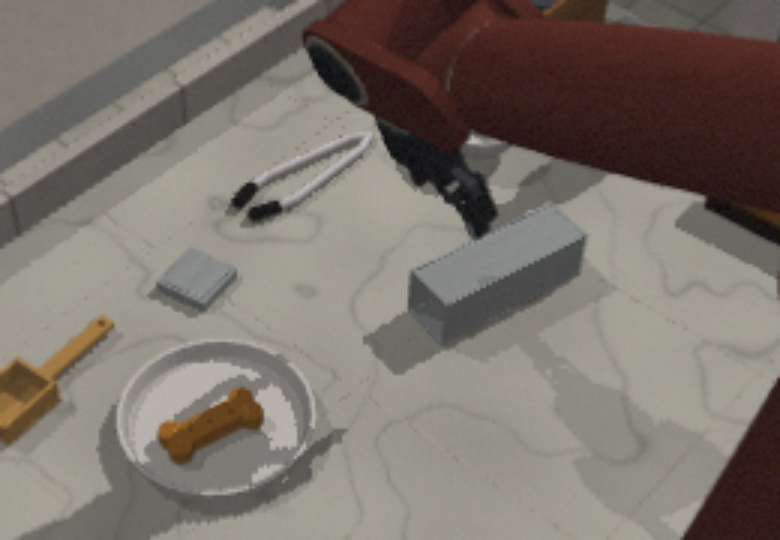

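The biscuit lies flat in the dish at crop (212,425). The tin lies on the ledge at (498,272), well clear of the dish, and the gripper is free of it. I'll hand it in.

```bash
python3 -c "
from station import ctrl
print(ctrl.finish_job())"
```

```text
the job is handed in; nothing more can be done
None
```

The job is handed in at about 23 s: the biscuit lies flat near the centre of the dish, the empty tin lies on the ledge about 0.3 m away, and the dish and the bystanders I could see look unmoved; the judge's verdict was not shown.

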